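# Clip the soap dish onto its rack

### The arm

A 6-joint arm with a two-finger parallel gripper is mounted at the origin on the work surface. World frame = base frame: x ahead of the robot, y to its left, z up, the work surface at z = 0. Lengths are in m, angles in degrees, forces in N, time in s.
With the tool pointing down it reaches from about 0.325 to 0.775 m from the base axis. Payload 5.5 kg.
Tool frame: the origin (TCP) lies between the finger pads; the fingertips stand 11 mm ahead of it and the grasp point (between the pads) lies 8 mm behind it; z points along the fingers, y is the line along which they close (so a half turn about z gives the same grasp; the last joint's range is limited). The gripper opens to 85 mm and grips with 20 to 120 N. Pads are 22 mm wide; open, the fingers measure 114 mm over their backs; the gripper's body (76 mm by 85 mm) begins 54 mm behind the grasp point. The pads swing forward as they close: fully open they stand 13 mm farther back than shut.
Start: joints at [71.809, 5.22, 70.514, -0, 104.267, -3.249], TCP at [0.155, 0.58, 0.242] pointing down, gripper open.
Joint ranges: [-164.24, 164.24], [-49.07, 125.15], [9.68, 141.18], [-86.29, 266.29], [3.28, 154.24], [-151.56, 151.56]. Speed limits (degrees/s): [147.25, 147.25, 172.46, 180, 180, 180].

### API

Orientations are given as a 3x3 rotation matrix whose columns are the frame's x, y, z axes.
In Python, from station import readout, optics, order, finder gives the robot as it stands.
- The arm moves only by the tool servo_tool, never from a script. Its arguments are lists of equal length, an entry for each row: "delta_pos": the shift along the tool's x, y, z in units of 30 mm (1.0 is 30 mm), a list of three; "delta_rot": the turn, a rotation vector about the tool's x, y, z in rad, a list of three. In form: {"delta_pos": [[dx, dy, dz], ...], "delta_rot": [[wx, wy, wz], ...]}. A call has 1 to 12 rows; each row shifts and turns the commanded pose from where the row before left it, along the tool's axes as they then stand; what a row does not reach is not made up. A row lasts 1/12 s, in which the tool goes at most 41.7 mm and 7.16 degrees, less where a joint would pass 70% of its speed; a pose out of reach is approached as far as the arm can. A call is refused whole if a number of a shift passes 1 or a number of a turn 0.125, either way. A call with a gripper value outside its range is refused whole. "fingers" is the opening, from 0 (shut) to 1 (fully open), set as the call begins (left out, the last holds). The fingers move at their own pace and stop on an object; "grip_force" is the grip in N (left out, the last holds). Time passes only in rows, so rows that do not move let the fingers close. It gives the time, the measured TCP pose, the force, the opening and the grip force at its end, in the units of the state.
- readout.read_state(): the state, without advancing time (a new reading comes with each control period).
- optics.read_camera(name): name is "scene" or "top"; returns (picture, depth): 384x512x3 uint8, red, green, blue; 384x512 float32, m along the optical axis (not along the pixel's ray), 0 where there is no reading.
- optics.get_calibration(name): a dict with "K" (3x3 intrinsics, pixels), "k1" (the pictures are not rectified: a ray, as slopes to the right and down, at radius r is drawn at 1 + k1 r^2 times it, then the intrinsics apply), "origin" and "orientation" of the camera in the world. Camera axes: x right, y down, z forward; pixel columns grow to the right and rows downward; lengths in m; the calibration is good to about 2 mm. A picture is of the moment at which its call begins. get_calibration takes no time and is no camera call.
- order.sign_off(): hands the job in; it is judged then, once.
Trained networks look in the newest picture that a camera, given by its name, has taken for a name from the list of things; names that differ only in an ending like _2 or _b are one class to them, and where a whole thing is asked for, a point or a joint stands for the part that bears it (a point fixed in the world has none). Each returns a list of dicts, best first, with "conf" (0 to 1); they miss things now and then, are a little off and sometimes report something else, mostly with a low value. They report only what shows in the picture. A call takes as long as a camera call. They do not tell look-alikes from the thing itself.
- finder.boxes_of(camera, query): "at" ([x, y, z] in m, in the coordinates of the camera as it stood for that picture, good to about 4 mm: the middle of the surface that is visible of it).
- finder.silhouettes(camera, query): "region" (384x512 bool, what is visible of it).
- finder.place_of(camera, query): "at" ([x, y, z] in m, in the coordinates of the camera as it stood for that picture, good to about 4 mm: a listed point, or the origin of a listed thing).
The state is a dict: "t": time; "joint_pos": joint angles; "joint_vel": joint speeds; "tau": joint torques, N m; "tcp_pos": TCP position; "ee_rot": TCP orientation; "force": force on the tool from outside, world axes, zero at the start; "torque": the same for the moment, N m; "width": finger opening in m; "gripper_force": force on a finger pad.
Only numpy, scipy, OpenCV 4.12 (cv2) and the standard library are available. Lean on these libraries where they do the work, as an engineer would, in place of code of your own. Each camera call takes 0.05 s, during which the arm holds its last target. There are 200 camera calls.

### The job

The soap dish has ridden up the post of the soap rack. Push it gently all the way down, then take the snap clip from the sill, lay it flat on the dish's hub and slide it sideways into the groove of the post until it snaps in; press it firmly home against the bottom of the groove, with about 14 N, and let go. Never load the rack with over 28 N, and leave the other things on the sill where they are.

Things in the scene. Friction and masses are not known exactly. Their poses are not given: they have to be found in the camera images.
- rack: Foot of the steel soap rack: plate 130 x 110 x 12 mm fixed to the sill; origin at its underside's centre. From it rises a round post, 24 mm in diameter, its top 127 mm above the sill, on a stiff rubber bush: pushed sideways at groove height it leans about 0.05 mm per newton, any way, and springs back. Contacts on the rack's parts (added up, press and push) must stay under 28 N.
- groove (a point): Point on the post's axis at the groove's floor, 85 mm above the sill; z along the post. The groove runs all round: 16 mm in diameter, 8.5 mm high, under the post's head (24 mm in diameter, 33.5 mm tall, lower edge bevelled). With the dish fully down its hub's top is level with the groove's floor; a raised dish covers the groove.
- dish (a joint): How far the round steel soap dish is raised on the post, m: 0 = fully down on its stop, up to 0.030. It stays where it is left by friction; sliding it down takes about 4 N.
- hub_top (a point): Centre of the flat top of the dish's hub, on the post's axis; moves with the dish. The hub is a smooth flat disc 76 mm in diameter, through which the post comes up; round it lies the dish, 128 mm in diameter, its rim 6 mm below the hub's top.
- clip: Grey plastic snap clip, 80 g, flat on the sill. Origin: underside, centre of the seat for the grooved post; +x points out of the open mouth, z up. Flat part 6 mm thick, 29 mm wide, x = -50 to +12 mm. Springy jaws with lips at x = +8 mm (mouth 11 mm) spread round the 16 mm groove: the push rises to 4 to 9 N, drops as they snap past, then the post meets the rigid seat back. Fits from any side.
- clip_tab (a point): Middle of the clip's upright grip tab, at x = -41 mm, z = 26 mm in the clip's frame. The tab is 14 mm along x, 20 mm along y, and stands from the flat part (6 mm) to 41 mm above the clip's underside.
- tumbler: Clear acrylic tumbler, 72 mm wide, 95 mm tall, origin under its centre. Leave alone.
- pot: Navy lidded denture pot, 90 mm wide, 141 mm tall, origin under its centre. Leave alone.
- comb: Black plastic comb, 150 x 29 x 5 mm, lying along its x; origin at its underside. Leave alone.
- brush: Wooden-backed denture brush, 150 x 18 x 21 mm, lying along its x; origin at its underside. Leave alone.
- holder: Chrome spring-clip holder on a round foot 84 mm wide, gripping reading glasses 112 mm wide; 133 mm tall; origin under its foot. Leave alone.
- soapbox: Closed white soap box 97 x 67 x 30 mm, origin under its centre. Leave alone.
Mind the look-alikes: they are no part of the job. Leave any orange look-alike of the rack alone.

How it is judged (in metres and radians):
On the way, in this order (a step that is already met when the one before it is completed fails the run):
1. the dish is pushed fully down on its stop (within 2 mm) (value of joint dish below 0.002 m), for 0.2 s.
2. the clip is snapped home round the groove (seat centre within 3 mm of the post's axis, at groove height) and pressed firmly against it (over 10 N, the post leaning over 0.2 mm) (horizontal distance between clip and groove below 0.003 m and z of clip in the frame of groove between -0.002 and 0.004 m and distance of groove from where it was at the start of the episode above 0.0002 m and contact force between clip and rack above 10 N), for 0.2 s.
At the end, for the whole second after the job is handed in: The dish is down on its stop (within 2 mm), the clip sits in the groove on the hub, its seat centre within 3 mm of the post's axis and its underside from 2 mm below to 4 mm above the groove's floor, square to the post within 0.12 rad, released and at rest (value of joint dish below 0.002 m and horizontal distance between clip and groove below 0.003 m and z of clip in the frame of groove between -0.002 and 0.004 m and angle between the z axis of clip and the z axis of groove, either way round below 0.12 rad and linear speed of clip below 0.02 m/s); the robot touches nothing.
It fails at once if the rack is loaded with more than 28 N (contact force between anything else and rack above 28 N).
It fails at once if another thing on the sill is moved by more than 15 mm (distance of any of tumbler, pot, comb, brush, holder, soapbox from where it was at the start of the episode above 0.015 m).
It also fails if it takes over 72 s, if anything falls off the work surface, if the arm or the gripper's body presses on something with over 40 N, if the wrist force passes 120 N, or if a joint passes its speed limit or range.

## Working session

There is one attempt and no reset: what is moved stays moved. The work goes in short steps, Python scripts to look and compute and a tool call to move; the robot and the scene stay as the last step left them, time stands still between calls to the robot, and variables do not carry over. Pictures are saved under pics/ and viewed, at most 10 in all, crops included, and the job is handed in when it is done.

Besides the shell and the picture viewer there is one more tool, called after "Request:" as name(argument=value, ...) on one line, values as JSON. servo_tool: Moves the arm, as the interface text tells. Its arguments: {"type":"object","properties":{"delta_pos":{"type":"array"},"delta_rot":{"type":"array"},"fingers":{"type":"number"},"grip_force":{"type":"number"}},"required":["delta_pos","delta_rot"]}

```bash
mkdir -p pics; ls
cat > h.py <<'E'
import numpy as np,cv2
from station import readout,optics,order,finder
def w(cam,p):
    c=optics.get_calibration(cam);return np.array(c['origin'])+np.array(c['orientation'])@np.array(p)
def cloud(cam,depth):
    c=optics.get_calibration(cam);K=np.array(c['K']);H,W=depth.shape
    uv=np.stack(np.meshgrid(np.arange(W),np.arange(H)),-1).reshape(-1,1,2).astype(float)
    n=cv2.undistortPoints(uv,K,np.array([c['k1'],0,0,0.])).reshape(H,W,2)
    P=np.concatenate([n*depth[...,None],depth[...,None]],-1)
    return P@np.array(c['orientation']).T+np.array(c['origin'])
E
python3 - <<'E'
from h import *
np.set_printoptions(precision=4,suppress=True)
for cam in('scene','top'):
    im,d=optics.read_camera(cam);cv2.imwrite(f'pics/{cam}0.png',im[...,::-1]);np.save(cam+'0.npy',d)
    c=optics.get_calibration(cam);print(cam,c['origin'],c['K'],c['k1'],np.array(c['orientation']))
    for q in('groove','hub_top','clip','clip_tab','rack','pot','holder','tumbler'):
        print(q,[(round(r['conf'],2),w(cam,r['at'])) for r in finder.place_of(cam,q)[:3]])
s=readout.read_state();print(s['t'],s['tcp_pos'],s['ee_rot'],s['force'],s['width'])
E
```

```text
pics
scene [1.1153 0.1561 0.8513] [[378.1381   0.     256.9902]
 [  0.     378.1381 194.5   ]
 [  0.       0.       1.    ]] -0.015774413811384808 [[-0.2502  0.7803 -0.5733]
 [ 0.9682  0.199  -0.1516]
 [-0.0042 -0.5929 -0.8052]]
groove [(0.87, array([0.3824, 0.1424, 0.088 ])), (0.77, array([0.5926, 0.0871, 0.0849]))]
hub_top [(0.91, array([0.39  , 0.1421, 0.0849])), (0.8, array([0.5881, 0.0916, 0.1093]))]
clip [(0.6, array([ 0.5735, -0.1818,  0.0011]))]
clip_tab [(0.55, array([ 0.5339, -0.1635,  0.0239]))]
rack [(0.82, array([0.5942, 0.0896, 0.0007])), (0.68, array([ 0.3865,  0.1415, -0.0001]))]
pot [(0.84, array([ 0.6491,  0.3881, -0.0018]))]
holder [(0.72, array([ 0.642 , -0.3846, -0.0027]))]
tumbler [(0.73, array([0.4728, 0.3592, 0.0024]))]
top [ 0.494  -0.0031  1.3006] [[439.054    0.     252.2551]
 [  0.     439.054  194.5079]
 [  0.       0.       1.    ]] -0.07852269226985936 [[-0.0174 -0.9985  0.0516]
 [-0.9998  0.0172 -0.0044]
 [ 0.0035 -0.0517 -0.9987]]
groove [(0.78, array([0.3867, 0.1382, 0.0847])), (0.57, array([0.5925, 0.0917, 0.0857]))]
hub_top [(0.88, array([0.3877, 0.1433, 0.0879])), (0.79, array([0.5911, 0.0882, 0.1021])), (0.34, array([ 0.7068, -0.1696,  0.0004]))]
clip [(0.71, array([ 0.5735, -0.1831, -0.0019]))]
clip_tab [(0.6, array([ 0.5408, -0.171 ,  0.0294]))]
rack [(0.72, array([0.5921, 0.0846, 0.0037])), (0.7, array([ 0.3868,  0.1394, -0.0026]))]
pot [(0.68, array([ 0.7056, -0.1711, -0.0006])), (0.63, array([ 0.6492,  0.3852, -0.0032]))]
holder [(0.93, array([ 0.634 , -0.3861,  0.0006])), (0.51, array([0.5893, 0.0848, 0.1047]))]
tumbler []
0.9 [0.1547 0.5797 0.2423] [[-0.9662  0.2579  0.    ]
 [ 0.2579  0.9662  0.    ]
 [ 0.      0.     -1.    ]] [-0.5735  0.5002 -0.0371] 0.08562986782401003
```

View pics/scene0.png

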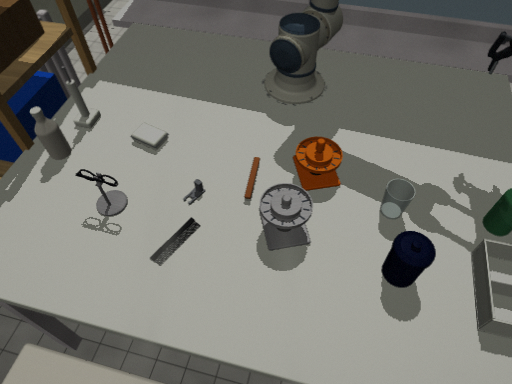

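View pics/top0.png

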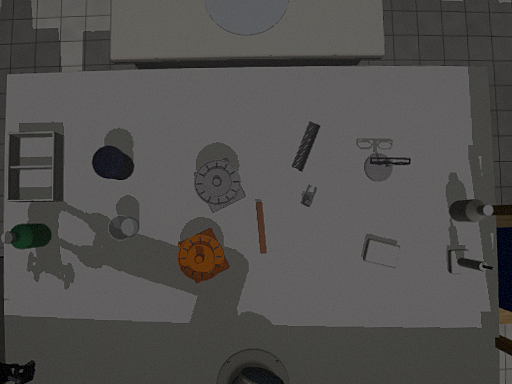

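Run:
```python
from h import *
np.set_printoptions(precision=4,suppress=True)
for cam in('top','scene'):
    P=cloud(cam,np.load(cam+'0.npy'));ok=np.load(cam+'0.npy')>0
    X=P[ok]
    n=X[np.hypot(X[:,0]-.592,X[:,1]-.088)<.08]
    h=np.histogram(n[:,2],np.arange(0,.15,.004));print(cam,list(zip(np.round(h[1],3),h[0])))
    hub=n[(n[:,2]>.09)&(n[:,2]<.118)]
    post=n[n[:,2]>.121];print('post',len(post),post.mean(0),post.min(0),post.max(0),'hub',hub.min(0),hub.max(0))
    c=X[(np.hypot(X[:,0]-.556,X[:,1]+.175)<.07)]
    t=c[c[:,2]>.03];f=c[(c[:,2]>.003)&(c[:,2]<.01)]
    print('tab',len(t),t.mean(0),t.min(0),t.max(0),np.percentile(t[:,2],90),'flat',len(f),f.mean(0),cv2.minAreaRect(f[:,:2].astype(np.float32)*1000),cv2.minAreaRect(t[:,:2].astype(np.float32)*1000))
    sf=X[(np.hypot(X[:,0]-.5,X[:,1]+.05)<.05)];print('sill z',np.median(sf[:,2]))
```

```text
top [(np.float64(0.0), np.int64(153)), (np.float64(0.004), np.int64(39)), (np.float64(0.008), np.int64(85)), (np.float64(0.012), np.int64(51)), (np.float64(0.016), np.int64(11)), (np.float64(0.02), np.int64(0)), (np.float64(0.024), np.int64(0)), (np.float64(0.028), np.int64(0)), (np.float64(0.032), np.int64(0)), (np.float64(0.036), np.int64(0)), (np.float64(0.04), np.int64(0)), (np.float64(0.044), np.int64(0)), (np.float64(0.048), np.int64(0)), (np.float64(0.052), np.int64(0)), (np.float64(0.056), np.int64(0)), (np.float64(0.06), np.int64(0)), (np.float64(0.064), np.int64(0)), (np.float64(0.068), np.int64(0)), (np.float64(0.072), np.int64(0)), (np.float64(0.076), np.int64(0)), (np.float64(0.08), np.int64(0)), (np.float64(0.084), np.int64(17)), (np.float64(0.088), np.int64(359)), (np.float64(0.092), np.int64(501)), (np.float64(0.096), np.int64(99)), (np.float64(0.1), np.int64(127)), (np.float64(0.104), np.int64(242)), (np.float64(0.108), np.int64(292)), (np.float64(0.112), np.int64(32)), (np.float64(0.116), np.int64(3)), (np.float64(0.12), np.int64(18)), (np.float64(0.124), np.int64(3
[... 1751 characters left out ...]
.float64(0.124), np.int64(39)), (np.float64(0.128), np.int64(22)), (np.float64(0.132), np.int64(0)), (np.float64(0.136), np.int64(0)), (np.float64(0.14), np.int64(0)), (np.float64(0.144), np.int64(0))]
post 72 [0.5954 0.0884 0.1266] [0.5843 0.077  0.1213] [0.6049 0.0992 0.13  ] hub [0.5273 0.0237 0.0902] [0.6578 0.152  0.1177]
tab 44 [ 0.5377 -0.1625  0.0387] [ 0.5265 -0.1756  0.0305] [ 0.5457 -0.1536  0.0433] 0.042375563483625735 flat 175 [ 0.5586 -0.1732  0.0057] ((558.5654907226562, -175.83535766601562), (126.51123046875, 128.57110595703125), 17.67707633972168) ((535.549560546875, -164.44154357910156), (21.000829696655273, 15.016724586486816), 69.4630355834961)
sill z 0.001144138878030443
```

The scene shows the grey rack with its raised dish at (285,205), the orange look-alike behind at (320,155), and the clip at (197,190) with the comb and brush near it. In the top view the grey rack is at (217,182) and the clip at (309,194), mouth pointing away from the robot. The hub is about 24 mm up. I'll straddle the post with the fingers.

Request:
servo_tool(delta_pos=[[-0.7625, -0.504, 0], [-0.7625, -0.504, 0], [-0.7625, -0.504, 0], [-0.7625, -0.504, 0], [-0.7625, -0.504, 0], [-0.7625, -0.504, 0], [-0.7625, -0.504, 0], [-0.7625, -0.504, 0], [-0.7625, -0.504, 0], [-0.7625, -0.504, 0], [-0.7625, -0.504, 0], [-0.7625, -0.504, 0]], delta_rot=[[0, 0, 0], [0, 0, 0], [0, 0, 0], [0, 0, 0], [0, 0, 0], [0, 0, 0], [0, 0, 0], [0, 0, 0], [0, 0, 0], [0, 0, 0], [0, 0, 0], [0, 0, 0]], fingers=0.45)

```text
t: 1.9
tcp_pos: [0.3738, 0.3325, 0.2425]
ee_rot: [[-0.966, 0.258, 0.0], [0.258, 0.966, 0.0], [-0.0, 0.0, -1.0]]
force: [0.1, 0.1, 0.4]
width: 0.0385
gripper_force: 0.0
```

Request:
servo_tool(delta_pos=[[-0.7625, -0.504, 0], [-0.7625, -0.504, 0], [-0.7625, -0.504, 0], [-0.7625, -0.504, 0], [-0.7625, -0.504, 0], [-0.7625, -0.504, 0], [-0.7625, -0.504, 0], [-0.7625, -0.504, 0], [-0.7625, -0.504, 0], [-0.7625, -0.504, 0], [-0.7625, -0.504, 0], [-0.7625, -0.504, 0]], delta_rot=[[0, 0, 0], [0, 0, 0], [0, 0, 0], [0, 0, 0], [0, 0, 0], [0, 0, 0], [0, 0, 0], [0, 0, 0], [0, 0, 0], [0, 0, 0], [0, 0, 0], [0, 0, 0]])

```text
t: 2.9
tcp_pos: [0.5924, 0.0864, 0.2423]
ee_rot: [[-0.966, 0.258, 0.0], [0.258, 0.966, 0.0], [-0.0, 0.0, -1.0]]
force: [0.4, 0.8, 0.8]
width: 0.0386
gripper_force: 0.0
```

Request:
servo_tool(delta_pos=[[0, 0, 0], [0, 0, 0], [0, 0, 0]], delta_rot=[[0, 0, 0], [0, 0, 0], [0, 0, 0]])

```text
t: 3.15
tcp_pos: [0.5913, 0.0878, 0.2422]
ee_rot: [[-0.966, 0.258, -0.0], [0.258, 0.966, 0.0], [0.001, 0.0, -1.0]]
force: [-0.7, 0.5, 0.8]
width: 0.0383
gripper_force: 0.0
```

Request:
servo_tool(delta_pos=[[0, 0, 0.44], [0, 0, 0.44], [0, 0, 0.44], [0, 0, 0.44], [0, 0, 0.44], [0, 0, 0.44], [0, 0, 0.44], [0, 0, 0.3], [0, 0, 0], [0, 0, 0]], delta_rot=[[0, 0, 0], [0, 0, 0], [0, 0, 0], [0, 0, 0], [0, 0, 0], [0, 0, 0], [0, 0, 0], [0, 0, 0], [0, 0, 0], [0, 0, 0]])

```text
t: 3.98
tcp_pos: [0.5913, 0.0875, 0.1402]
ee_rot: [[-0.966, 0.258, -0.001], [0.258, 0.966, -0.0], [0.001, -0.0, -1.0]]
force: [0.7, -0.8, 0.9]
width: 0.0385
gripper_force: 0.0
```

Request:
servo_tool(delta_pos=[[0, 0, 0.06], [0, 0, 0.06], [0, 0, 0.06], [0, 0, 0.06], [0, 0, 0.06], [0, 0, 0.06], [0, 0, 0.06], [0, 0, 0.06], [0, 0, 0.06], [0, 0, 0.06], [0, 0, 0.06], [0, 0, 0.06]], delta_rot=[[0, 0, 0], [0, 0, 0], [0, 0, 0], [0, 0, 0], [0, 0, 0], [0, 0, 0], [0, 0, 0], [0, 0, 0], [0, 0, 0], [0, 0, 0], [0, 0, 0], [0, 0, 0]])

```text
t: 4.98
tcp_pos: [0.5916, 0.0876, 0.1191]
ee_rot: [[-0.966, 0.258, -0.0], [0.258, 0.966, -0.0], [0.0, -0.0, -1.0]]
force: [0.4, -0.1, -0.4]
width: 0.0384
gripper_force: 0.0
```

Request:
servo_tool(delta_pos=[[0, 0, 0.05], [0, 0, 0.05], [0, 0, 0.05], [0, 0, 0.05], [0, 0, 0.05], [0, 0, 0.05], [0, 0, 0.05], [0, 0, 0.05]], delta_rot=[[0, 0, 0], [0, 0, 0], [0, 0, 0], [0, 0, 0], [0, 0, 0], [0, 0, 0], [0, 0, 0], [0, 0, 0]])

```text
t: 5.65
tcp_pos: [0.5917, 0.0875, 0.1072]
ee_rot: [[-0.966, 0.258, 0.0], [0.258, 0.966, 0.0], [-0.0, 0.0, -1.0]]
force: [-1.7, 0.5, 3.3]
width: 0.0383
gripper_force: 1.8
```

Request:
servo_tool(delta_pos=[[0, 0, 0.04], [0, 0, 0.04], [0, 0, 0.04], [0, 0, 0.04], [0, 0, 0.04], [0, 0, 0.04]], delta_rot=[[0, 0, 0], [0, 0, 0], [0, 0, 0], [0, 0, 0], [0, 0, 0], [0, 0, 0]])

```text
t: 6.15
tcp_pos: [0.5916, 0.0876, 0.1]
ee_rot: [[-0.966, 0.258, 0.0], [0.258, 0.966, 0.0], [-0.0, 0.0, -1.0]]
force: [0.2, -0.2, 4.5]
width: 0.0382
gripper_force: 1.8
```

Request:
servo_tool(delta_pos=[[0, 0, 0.03], [0, 0, 0.03], [0, 0, 0.03]], delta_rot=[[0, 0, 0], [0, 0, 0], [0, 0, 0]])

```text
t: 6.4
tcp_pos: [0.5916, 0.0876, 0.0973]
ee_rot: [[-0.966, 0.258, 0.0], [0.258, 0.966, 0.0], [-0.0, 0.0, -1.0]]
force: [-0.5, 0.5, 3.9]
width: 0.0385
gripper_force: 1.8
```

Request:
servo_tool(delta_pos=[[0, 0, 0.03], [0, 0, 0.03]], delta_rot=[[0, 0, 0], [0, 0, 0]])

```text
t: 6.57
tcp_pos: [0.5916, 0.0876, 0.0955]
ee_rot: [[-0.966, 0.258, 0.0], [0.258, 0.966, 0.0], [-0.0, 0.0, -1.0]]
force: [-0.0, 0.1, 3.5]
width: 0.0385
gripper_force: 1.8
```

Request:
servo_tool(delta_pos=[[0, 0, 0.02], [0, 0, 0.02]], delta_rot=[[0, 0, 0], [0, 0, 0]])

```text
t: 6.73
tcp_pos: [0.5917, 0.0876, 0.0946]
ee_rot: [[-0.966, 0.258, 0.0], [0.258, 0.966, -0.0], [-0.0, 0.0, -1.0]]
force: [0.3, -0.5, 6.3]
width: 0.0386
gripper_force: 3.1
```

Request:
servo_tool(delta_pos=[[0, 0, 0.02], [0, 0, 0.02]], delta_rot=[[0, 0, 0], [0, 0, 0]])

```text
t: 6.9
tcp_pos: [0.5919, 0.0875, 0.0945]
ee_rot: [[-0.966, 0.258, 0.001], [0.258, 0.966, -0.0], [-0.001, 0.0, -1.0]]
force: [-2.0, -0.9, 10.8]
width: 0.0383
gripper_force: 5.4
```

Request:
servo_tool(delta_pos=[[0, 0, 0.015], [0, 0, 0]], delta_rot=[[0, 0, 0], [0, 0, 0]])

```text
t: 7.07
tcp_pos: [0.592, 0.0875, 0.0945]
ee_rot: [[-0.966, 0.258, 0.002], [0.258, 0.966, -0.0], [-0.002, 0.0, -1.0]]
force: [-2.7, -1.2, 10.1]
width: 0.0384
gripper_force: 5.2
```

Request:
servo_tool(delta_pos=[[0, 0, 0], [0, 0, 0], [0, 0, -0.2], [0, 0, -0.5], [0, 0, -0.7], [0, 0, -0.7], [0, 0, -0.7], [0, 0, -0.7], [0, 0, 0]], delta_rot=[[0, 0, 0], [0, 0, 0], [0, 0, 0], [0, 0, 0], [0, 0, 0], [0, 0, 0], [0, 0, 0], [0, 0, 0], [0, 0, 0]])

```text
t: 7.82
tcp_pos: [0.5929, 0.0877, 0.2025]
ee_rot: [[-0.966, 0.258, 0.007], [0.258, 0.966, 0.001], [-0.006, 0.002, -1.0]]
force: [-0.3, 0.3, 2.4]
width: 0.0386
gripper_force: 0.0
```

```bash
cat > m.py <<'E'
from h import *
np.set_printoptions(precision=4,suppress=True)
for cam in('top','scene'):
    im,d=optics.read_camera(cam);cv2.imwrite(f'pics/{cam}1.png',im[...,::-1]);np.save(cam+'1.npy',d)
    P=cloud(cam,d);X=P[d>0]
    for q in('clip','clip_tab'):
        print(cam,q,[(round(r['conf'],2),w(cam,r['at'])) for r in finder.place_of(cam,q)[:2]])
    for r in finder.silhouettes(cam,'clip')[:2]:
        m=r['region']&(d>0);c=P[m];print('sil',round(r['conf'],2),m.sum(),c.mean(0),cv2.minAreaRect(c[:,:2].astype(np.float32)*1000))
        t=c[c[:,2]>.036];f=c[c[:,2]<.012]
        print('tabtop',len(t),t.mean(0),cv2.minAreaRect(t[:,:2].astype(np.float32)*1000),'flat',len(f),f.mean(0),cv2.minAreaRect(f[:,:2].astype(np.float32)*1000))
    n=X[(np.hypot(X[:,0]-.592,X[:,1]-.088)<.04)&(X[:,2]<.12)];print('hub z',np.median(n[:,2]),len(n))
print(readout.read_state()['t'])
E
python3 m.py
```

```text
top clip [(0.75, array([ 0.5729, -0.1826,  0.0012])), (0.33, array([0.4749, 0.3572, 0.0012]))]
top clip_tab [(0.51, array([ 0.5388, -0.1686,  0.0292]))]
sil 0.72 164 [ 0.5492 -0.1737  0.0136] ((553.7720336914062, -177.1278076171875), (28.36780548095703, 60.92688751220703), 63.8155403137207)
tabtop 36 [ 0.5348 -0.1674  0.0406] ((534.484619140625, -167.88621520996094), (19.611793518066406, 14.415240287780762), 63.64811706542969) flat 119 [ 0.5545 -0.1764  0.0047] ((553.7720336914062, -177.1278076171875), (28.36780548095703, 60.92688751220703), 63.8155403137207)
hub z 0.0837729112547616 139
scene clip [(0.56, array([ 0.5737, -0.1813,  0.0018])), (0.56, array([0.5921, 0.0914, 0.086 ]))]
scene clip_tab [(0.64, array([ 0.5356, -0.1642,  0.0262]))]
sil 0.46 226 [ 0.5511 -0.1688  0.0138] ((552.4885864257812, -171.1580810546875), (32.5893440246582, 64.34315490722656), 71.65985870361328)
tabtop 29 [ 0.5374 -0.1632  0.0406] ((537.2089233398438, -164.08413696289062), (18.30866813659668, 12.964930534362793), 70.17798614501953) flat 152 [ 0.5568 -0.1722  0.0056] ((552.4885864257812, -171.1580810546875), (32.5893440246582, 64.34315490722656), 71.65985870361328)
hub z 0.08535271107774872 736
8.2167
```

Request:
servo_tool(delta_pos=[[-0.031, -0.72, 0], [-0.031, -0.72, 0], [-0.031, -0.72, 0], [-0.031, -0.72, 0], [-0.031, -0.72, 0], [-0.031, -0.72, 0], [-0.031, -0.72, 0], [-0.031, -0.72, 0], [-0.031, -0.72, 0], [-0.031, -0.72, 0], [-0.031, -0.72, 0], [-0.031, -0.72, 0]], delta_rot=[[0, 0, 0], [0, 0, 0], [0, 0, 0], [0, 0, 0], [0, 0, 0], [0, 0, 0], [0, 0, 0], [0, 0, 0], [0, 0, 0], [0, 0, 0], [0, 0, 0], [0, 0, 0]], fingers=0.6)

```text
t: 9.22
tcp_pos: [0.535, -0.1667, 0.1971]
ee_rot: [[-0.966, 0.258, -0.001], [0.258, 0.966, 0.0], [0.001, 0.0, -1.0]]
force: [-0.6, 0.4, -0.1]
width: 0.0512
gripper_force: 0.0
```

Request:
servo_tool(delta_pos=[[0, 0, 0], [0, 0, 0], [0, 0, 0], [0, 0, 0], [0, 0, 0]], delta_rot=[[0, 0, 0.08], [0, 0, 0.077], [0, 0, 0], [0, 0, 0], [0, 0, 0]])

```text
t: 9.63
tcp_pos: [0.5355, -0.1655, 0.1974]
ee_rot: [[-0.915, 0.403, -0.0], [0.403, 0.915, 0.0], [0.0, 0.0, -1.0]]
force: [-0.6, -0.3, -0.2]
width: 0.051
gripper_force: 0.0
```

Run:
```python
from h import *
np.set_printoptions(precision=4,suppress=True)
for cam in('top','scene'):
    im,d=optics.read_camera(cam);P=cloud(cam,d);X=P[d>0]
    n=X[(np.hypot(X[:,0]-.592,X[:,1]-.088)<.08)&(X[:,2]>.07)]
    p=n[n[:,2]>.12];print(cam,'post',cv2.minEnclosingCircle(p[:,:2].astype(np.float32)*1000),p.mean(0))
    q=n[(n[:,2]<.095)];print('dish',cv2.minEnclosingCircle(q[:,:2].astype(np.float32)*1000), (q.min(0)+q.max(0))/2)
    print([(round(r['conf'],2),w(cam,r['at'])) for r in finder.place_of(cam,'groove')[:2]],[(round(r['conf'],2),w(cam,r['at'])) for r in finder.place_of(cam,'hub_top')[:2]])
s=readout.read_state();print(s['t'],s['tcp_pos'],s['force'])
```

```text
top post ((591.5559692382812, 87.2608413696289), 11.608826637268066) [0.5914 0.0871 0.1259]
dish ((591.3319091796875, 87.90653228759766), 64.86881256103516) [0.5924 0.088  0.0812]
[(0.87, array([0.3877, 0.1337, 0.0875])), (0.6, array([0.5931, 0.0867, 0.0841]))] [(0.95, array([0.5899, 0.086 , 0.0777])), (0.9, array([0.3837, 0.1402, 0.0864]))]
scene post ((594.031982421875, 88.55611419677734), 12.121928215026855) [0.5953 0.0888 0.1261]
dish ((592.6256103515625, 88.807373046875), 65.62153625488281) [0.5933 0.0883 0.0821]
[(0.8, array([0.5939, 0.085 , 0.0842])), (0.68, array([0.3844, 0.1427, 0.0839]))] [(0.9, array([0.3855, 0.1376, 0.085 ])), (0.89, array([0.5935, 0.0904, 0.0856]))]
9.9333 [ 0.5356 -0.1656  0.1977] [-0.435  -0.12   -0.5506]
```

Request:
servo_tool(delta_pos=[[0, 0, 0.65], [0, 0, 0.65], [0, 0, 0.65], [0, 0, 0.65], [0, 0, 0.65], [0, 0, 0.65], [0, 0, 0.65], [0, 0, 0.65], [0, 0, 0.45], [0, 0, 0.24], [0, 0, 0], [0, 0, 0]], delta_rot=[[0, 0, 0], [0, 0, 0], [0, 0, 0], [0, 0, 0], [0, 0, 0], [0, 0, 0], [0, 0, 0], [0, 0, 0], [0, 0, 0], [0, 0, 0], [0, 0, 0], [0, 0, 0]])

```text
t: 10.93
tcp_pos: [0.5357, -0.1658, 0.0215]
ee_rot: [[-0.914, 0.406, 0.0], [0.406, 0.914, -0.0], [-0.0, 0.0, -1.0]]
force: [0.5, -0.3, 0.5]
width: 0.0511
gripper_force: 0.0
```

Request:
servo_tool(delta_pos=[[0, 0, 0], [0, 0, 0], [0, 0, 0], [0, 0, 0], [0, 0, 0], [0, 0, 0], [0, 0, 0], [0, 0, 0]], delta_rot=[[0, 0, 0], [0, 0, 0], [0, 0, 0], [0, 0, 0], [0, 0, 0], [0, 0, 0], [0, 0, 0], [0, 0, 0]], fingers=0, grip_force=90)

```text
t: 11.6
tcp_pos: [0.5365, -0.1662, 0.0228]
ee_rot: [[-0.914, 0.406, 0.003], [0.406, 0.914, -0.001], [-0.003, 0.0, -1.0]]
force: [0.1, 0.2, 5.5]
width: 0.0182
gripper_force: 88.9
```

Request:
servo_tool(delta_pos=[[0, 0, -0.2], [0, 0, -0.4], [0, 0, -0.6], [0, 0, -0.7], [0, 0, -0.7], [0, 0, -0.7], [0, 0, -0.7], [0, 0, -0.5], [0, 0, 0], [0, 0, 0]], delta_rot=[[0, 0, 0], [0, 0, 0], [0, 0, 0], [0, 0, 0], [0, 0, 0], [0, 0, 0], [0, 0, 0], [0, 0, 0], [0, 0, 0], [0, 0, 0]])

```text
t: 12.43
tcp_pos: [0.536, -0.1659, 0.1573]
ee_rot: [[-0.914, 0.406, 0.002], [0.406, 0.914, -0.001], [-0.002, 0.0, -1.0]]
force: [0.5, -0.4, -1.2]
width: 0.0183
gripper_force: 88.0
```

```bash
cat > g.py <<'E'
from h import *
import sys
np.set_printoptions(precision=4,suppress=True)
tag=sys.argv[1];s=readout.read_state();T=np.array(s['tcp_pos']);R=np.array(s['ee_rot']);print(s['t'],T,s['force'],s['width'])
for cam in('top','scene'):
    im,d=optics.read_camera(cam);P=cloud(cam,d);Q=(P-T)@R
    np.savez(f'{cam}_{tag}.npz',im=im,d=d,T=T,R=R)
    for r in finder.place_of(cam,'clip')[:2]: print(cam,'clip',round(r['conf'],2),w(cam,r['at']),'tool',(w(cam,r['at'])-T)@R)
    m=(d>0)&(Q[...,2]>.005)&(Q[...,2]<.035)&(Q[...,0]<-.012)&(Q[...,0]>-.08)&(abs(Q[...,1])<.03)
    q=Q[m];print(m.sum(),q.mean(0),q.min(0),q.max(0),cv2.minAreaRect(q[:,:2].astype(np.float32)*1000))
    c=optics.get_calibration(cam);p=np.array(c['orientation']).T@(T-np.array(c['origin']));K=np.array(c['K']);u=(K@p/p[2])[:2].astype(int)
    cr=im[max(0,u[1]-45):u[1]+45,max(0,u[0]-60):u[0]+60];cv2.imwrite(f'pics/{cam}_{tag}.png',cv2.resize(cr,None,fx=5,fy=5,interpolation=cv2.INTER_CUBIC)[...,::-1]);print(u)
E
python3 g.py g1
```

```text
12.4333 [ 0.536  -0.1659  0.1573] [ 0.5432 -0.3774 -1.1626] 0.018282550422507014
top clip 0.44 [ 0.6324 -0.3831 -0.0024] tool [-0.1758 -0.1595  0.1601]g.py:10: RuntimeWarning: Mean of empty slice.
  q=Q[m];print(m.sum(),q.mean(0),q.min(0),q.max(0),cv2.minAreaRect(q[:,:2].astype(np.float32)*1000))
  ret = um.true_divide(
Traceback (most recent call last):
  File "g.py", line 10, in <module>
    q=Q[m];print(m.sum(),q.mean(0),q.min(0),q.max(0),cv2.minAreaRect(q[:,:2].astype(np.float32)*1000))
                                   ~~~~~^^^
ValueError: zero-size array to reduction operation minimum which has no identity
```

```bash
sed -i "s/    q=Q\[m\];print(m.sum(),/    q=Q[m]\n    if len(q)>5: print(m.sum(),/" g.py; python3 g.py g1; python3 -c "
import cv2,numpy as np
a=cv2.imread('pics/top_g1.png');b=cv2.imread('pics/scene_g1.png');cv2.imwrite('pics/g1.png',cv2.resize(np.vstack([a,b]),(400,600)))"
```

```text
12.5333 [ 0.535  -0.1655  0.1547] [-0.1841 -0.4401 -0.5239] 0.018375778341439004
[312 200]
scene clip 0.61 [ 0.5708 -0.1783  0.1319] tool [-0.038   0.0029  0.0227]
scene clip 0.3 [0.4709 0.3639 0.0022] tool [0.2731 0.4579 0.153 ]
128 [-0.0301  0.0031  0.018 ] [-0.0514 -0.0121  0.0143] [-0.0123  0.0183  0.0249] ((-31.516618728637695, 3.074469566345215), (38.636985778808594, 28.941967010498047), 3.6398558616638184)
[191 152]
```

View pics/g1.png

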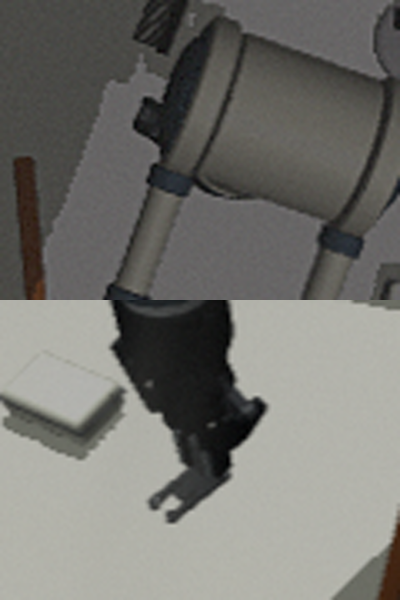

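The clip is held level, with its mouth forward (scene crop at (170,500)). The top view is blocked by the arm. I'll carry it to in front of the post.

Request:
servo_tool(delta_pos=[[0.348, 0.707, 0], [0.348, 0.707, 0], [0.348, 0.707, 0], [0.348, 0.707, 0], [0.348, 0.707, 0], [0.348, 0.707, 0], [0.348, 0.707, 0], [0.348, 0.707, 0], [0.348, 0.707, 0], [0.348, 0.707, 0], [0.348, 0.707, 0], [0.348, 0.707, 0]], delta_rot=[[0, 0, 0], [0, 0, 0], [0, 0, 0], [0, 0, 0], [0, 0, 0], [0, 0, 0], [0, 0, 0], [0, 0, 0], [0, 0, 0], [0, 0, 0], [0, 0, 0], [0, 0, 0]])

```text
t: 13.73
tcp_pos: [0.5238, 0.1188, 0.1553]
ee_rot: [[-0.914, 0.406, -0.001], [0.406, 0.914, -0.0], [0.001, -0.001, -1.0]]
force: [-0.3, 0.0, -1.2]
width: 0.0183
gripper_force: 88.1
```

Request:
servo_tool(delta_pos=[[0, 0, 0], [0, 0, 0.3], [0, 0, 0.4], [0, 0, 0.4], [0, 0, 0.2], [0, 0, 0], [0, 0, 0], [0, 0, 0]], delta_rot=[[0, 0, 0], [0, 0, 0], [0, 0, 0], [0, 0, 0], [0, 0, 0], [0, 0, 0], [0, 0, 0], [0, 0, 0]])

```text
t: 14.4
tcp_pos: [0.5245, 0.1173, 0.1173]
ee_rot: [[-0.914, 0.406, 0.0], [0.406, 0.914, 0.0], [-0.0, 0.0, -1.0]]
force: [0.7, -0.0, -0.7]
width: 0.0188
gripper_force: 88.2
```

```bash
python3 g.py g2
```

```text
14.4 [0.5245 0.1173 0.1173] [ 0.6639 -0.0281 -0.7041] 0.018760768573618518
38 [-0.0705 -0.023   0.0316] [-0.0796 -0.0299  0.0125] [-0.0564 -0.0113  0.035 ] ((-68.03477478027344, -20.604679107666016), (18.415407180786133, 23.374841690063477), 89.47332000732422)
[205 206]
scene clip 0.49 [0.5619 0.1005 0.0983] tool [-0.041  -0.0002  0.019 ]
321 [-0.0492  0.0044  0.0246] [-0.08   -0.03    0.0054] [-0.0126  0.0296  0.0348] ((-46.266441345214844, -0.1539936065673828), (67.32867431640625, 59.48728942871094), 0.12286120653152466)
[302 180]
```

View pics/scene_g2.png

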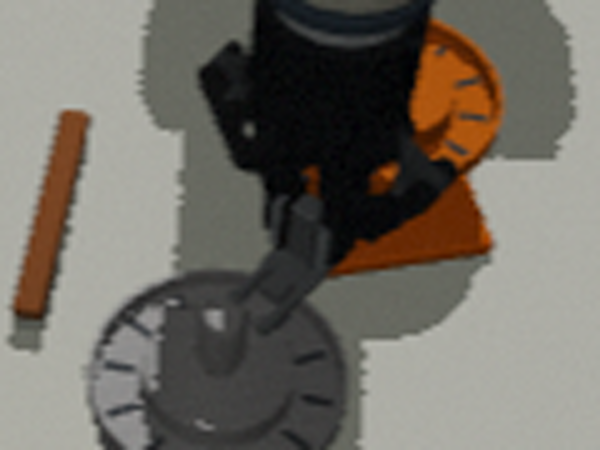

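Request:
servo_tool(delta_pos=[[0, 0, 0.08], [0, 0, 0.08], [0, 0, 0.06], [0, 0, 0.04], [0, 0, 0]], delta_rot=[[0, 0, 0], [0, 0, 0], [0, 0, 0], [0, 0, 0], [0, 0, 0]])

```text
t: 15.02
tcp_pos: [0.524, 0.1177, 0.1086]
ee_rot: [[-0.914, 0.406, -0.001], [0.406, 0.914, -0.0], [0.001, -0.0, -1.0]]
force: [0.8, 0.2, -1.0]
width: 0.0185
gripper_force: 88.2
```

Request:
servo_tool(delta_pos=[[0, 0, 0.02], [0, 0, 0.02], [0, 0, 0]], delta_rot=[[0, 0, 0], [0, 0, 0], [0, 0, 0]])

```text
t: 15.27
tcp_pos: [0.5243, 0.1177, 0.108]
ee_rot: [[-0.914, 0.406, -0.0], [0.406, 0.914, 0.0], [0.0, -0.0, -1.0]]
force: [-0.1, -0.9, -0.5]
width: 0.0184
gripper_force: 88.2
```

Request:
servo_tool(delta_pos=[[0, 0, 0.02], [0, 0, 0.02], [0, 0, 0]], delta_rot=[[0, 0, 0], [0, 0, 0], [0, 0, 0]])

```text
t: 15.52
tcp_pos: [0.5245, 0.1178, 0.1076]
ee_rot: [[-0.914, 0.406, 0.001], [0.406, 0.914, 0.0], [-0.001, 0.001, -1.0]]
force: [-1.1, -0.3, 4.1]
width: 0.0185
gripper_force: 88.6
```

Request:
servo_tool(delta_pos=[[0, 0, 0.02], [0, 0, 0]], delta_rot=[[0, 0, 0], [0, 0, 0]])

```text
t: 15.68
tcp_pos: [0.5247, 0.1179, 0.1075]
ee_rot: [[-0.914, 0.406, 0.002], [0.406, 0.914, 0.0], [-0.001, 0.001, -1.0]]
force: [-1.8, 0.6, 5.9]
width: 0.0187
gripper_force: 88.9
```

Request:
servo_tool(delta_pos=[[0, 0, -0.03], [-0.1, 0, 0], [-0.1, 0, 0], [-0.1, 0, 0], [-0.1, 0, 0], [-0.1, 0, 0], [0, 0, 0]], delta_rot=[[0, 0, 0], [0, 0, 0], [0, 0, 0], [0, 0, 0], [0, 0, 0], [0, 0, 0], [0, 0, 0]])

```text
t: 16.27
tcp_pos: [0.5386, 0.1116, 0.1076]
ee_rot: [[-0.914, 0.406, 0.001], [0.406, 0.914, 0.0], [-0.0, 0.001, -1.0]]
force: [-2.9, 1.0, 5.5]
width: 0.0184
gripper_force: 88.7
```

Request:
servo_tool(delta_pos=[[-0.05, 0, 0], [-0.05, 0, 0], [0, 0, 0]], delta_rot=[[0, 0, 0], [0, 0, 0], [0, 0, 0]])

```text
t: 16.52
tcp_pos: [0.541, 0.1107, 0.1077]
ee_rot: [[-0.914, 0.406, -0.0], [0.406, 0.914, 0.001], [0.001, 0.001, -1.0]]
force: [-3.5, 1.4, 5.8]
width: 0.0179
gripper_force: 89.0
```

Request:
servo_tool(delta_pos=[[0, 0, -0.02], [0, 0, 0]], delta_rot=[[0, 0, 0], [0, 0, 0]])

```text
t: 16.68
tcp_pos: [0.5409, 0.1106, 0.1078]
ee_rot: [[-0.914, 0.406, -0.0], [0.406, 0.914, 0.001], [0.0, 0.001, -1.0]]
force: [-2.3, 1.7, 4.5]
width: 0.0184
gripper_force: 88.7
```

Request:
servo_tool(delta_pos=[[-0.04, 0, 0], [-0.04, 0, 0], [0, 0, 0]], delta_rot=[[0, 0, 0], [0, 0, 0], [0, 0, 0]])

```text
t: 16.93
tcp_pos: [0.5429, 0.1099, 0.1079]
ee_rot: [[-0.914, 0.405, -0.001], [0.405, 0.914, 0.001], [0.001, 0.001, -1.0]]
force: [-3.0, 2.4, 5.5]
width: 0.0185
gripper_force: 88.8
```

Request:
servo_tool(delta_pos=[[-0.03, 0, -0.02], [-0.03, 0, 0], [0, 0, 0]], delta_rot=[[0, 0, 0], [0, 0, 0], [0, 0, 0]])

```text
t: 17.18
tcp_pos: [0.5445, 0.109, 0.108]
ee_rot: [[-0.914, 0.405, -0.001], [0.405, 0.914, 0.001], [0.001, 0.0, -1.0]]
force: [-1.7, 4.0, 3.8]
width: 0.0184
gripper_force: 88.6
```

Request:
servo_tool(delta_pos=[[-0.03, 0, 0], [-0.03, 0, 0], [0, 0, 0]], delta_rot=[[0, 0, 0], [0, 0, 0], [0, 0, 0]])

```text
t: 17.43
tcp_pos: [0.5462, 0.1081, 0.108]
ee_rot: [[-0.914, 0.406, -0.0], [0.406, 0.914, 0.0], [0.0, -0.0, -1.0]]
force: [-3.1, 3.0, 1.9]
width: 0.0184
gripper_force: 88.6
```

Request:
servo_tool(delta_pos=[[-0.03, 0.015, 0], [-0.03, 0, 0], [0, 0, 0]], delta_rot=[[0, 0, 0], [0, 0, 0], [0, 0, 0]])

```text
t: 17.68
tcp_pos: [0.5483, 0.1073, 0.1079]
ee_rot: [[-0.914, 0.406, 0.0], [0.406, 0.914, -0.001], [-0.0, -0.0, -1.0]]
force: [-0.4, 2.4, -0.6]
width: 0.0184
gripper_force: 88.2
```

Request:
servo_tool(delta_pos=[[-0.03, 0, 0], [-0.03, 0, 0], [0, 0, 0]], delta_rot=[[0, 0, 0], [0, 0, 0], [0, 0, 0]])

```text
t: 17.93
tcp_pos: [0.5501, 0.1065, 0.108]
ee_rot: [[-0.914, 0.406, 0.001], [0.406, 0.914, -0.001], [-0.001, -0.0, -1.0]]
force: [1.6, 0.9, -0.4]
width: 0.0184
gripper_force: 88.0
```

Request:
servo_tool(delta_pos=[[-0.03, 0, 0], [-0.03, 0, 0], [0, 0, 0]], delta_rot=[[0, 0, 0], [0, 0, 0], [0, 0, 0]])

```text
t: 18.18
tcp_pos: [0.5517, 0.1059, 0.1083]
ee_rot: [[-0.914, 0.406, 0.001], [0.406, 0.914, -0.0], [-0.001, -0.0, -1.0]]
force: [1.5, 0.3, -1.6]
width: 0.0183
gripper_force: 88.0
```

Request:
servo_tool(delta_pos=[[-0.03, 0, 0], [-0.03, 0, 0], [0, 0, 0]], delta_rot=[[0, 0, 0], [0, 0, 0], [0, 0, 0]])

```text
t: 18.43
tcp_pos: [0.5532, 0.1053, 0.1084]
ee_rot: [[-0.914, 0.406, 0.0], [0.406, 0.914, -0.0], [-0.0, -0.0, -1.0]]
force: [0.4, 0.6, -0.9]
width: 0.0182
gripper_force: 88.0
```

Request:
servo_tool(delta_pos=[[-0.025, 0, 0], [-0.025, 0, 0], [0, 0, 0]], delta_rot=[[0, 0, 0], [0, 0, 0], [0, 0, 0]])

```text
t: 18.68
tcp_pos: [0.5544, 0.1047, 0.1083]
ee_rot: [[-0.914, 0.406, -0.0], [0.406, 0.914, -0.0], [0.0, -0.0, -1.0]]
force: [0.4, 1.4, -0.7]
width: 0.0185
gripper_force: 88.0
```

Request:
servo_tool(delta_pos=[[-0.025, 0, 0], [-0.025, 0, 0], [0, 0, 0]], delta_rot=[[0, 0, 0], [0, 0, 0], [0, 0, 0]])

```text
t: 18.93
tcp_pos: [0.5556, 0.1042, 0.1082]
ee_rot: [[-0.914, 0.406, -0.001], [0.406, 0.914, 0.0], [0.001, -0.0, -1.0]]
force: [-0.5, 0.2, -0.1]
width: 0.0184
gripper_force: 88.1
```

Request:
servo_tool(delta_pos=[[-0.025, 0, 0], [-0.02, 0, 0], [0, 0, 0]], delta_rot=[[0, 0, 0], [0, 0, 0], [0, 0, 0]])

```text
t: 19.18
tcp_pos: [0.5564, 0.1039, 0.1082]
ee_rot: [[-0.914, 0.406, -0.002], [0.406, 0.914, 0.0], [0.002, -0.0, -1.0]]
force: [-4.1, 1.4, 0.7]
width: 0.0187
gripper_force: 88.2
```

Request:
servo_tool(delta_pos=[[-0.02, 0, 0], [-0.02, 0, 0], [0, 0, 0]], delta_rot=[[0, 0, 0], [0, 0, 0], [0, 0, 0]])

```text
t: 19.43
tcp_pos: [0.557, 0.1037, 0.1083]
ee_rot: [[-0.914, 0.405, -0.003], [0.405, 0.914, 0.001], [0.003, -0.0, -1.0]]
force: [-7.1, 2.8, 2.8]
width: 0.018
gripper_force: 88.5
```

Request:
servo_tool(delta_pos=[[-0.025, 0, 0], [-0.025, 0, 0], [0, 0, 0]], delta_rot=[[0, 0, 0], [0, 0, 0], [0, 0, 0]])

```text
t: 19.68
tcp_pos: [0.5577, 0.1035, 0.1085]
ee_rot: [[-0.914, 0.405, -0.004], [0.405, 0.914, 0.002], [0.005, -0.0, -1.0]]
force: [-11.0, 3.8, 4.4]
width: 0.0185
gripper_force: 88.8
```

Request:
servo_tool(delta_pos=[[-0.02, 0, 0], [0, 0, 0]], delta_rot=[[0, 0, 0], [0, 0, 0]])

```text
t: 19.85
tcp_pos: [0.5579, 0.1035, 0.1086]
ee_rot: [[-0.914, 0.405, -0.005], [0.405, 0.914, 0.002], [0.005, -0.0, -1.0]]
force: [-11.7, 4.2, 5.8]
width: 0.0183
gripper_force: 88.9
```

Request:
servo_tool(delta_pos=[[-0.018, 0, -0.01], [0, 0, 0], [0, 0, 0], [0, 0, 0], [0, 0, 0]], delta_rot=[[0, 0, 0], [0, 0, 0], [0, 0, 0], [0, 0, 0], [0, 0, 0]])

```text
t: 20.27
tcp_pos: [0.5581, 0.1034, 0.1086]
ee_rot: [[-0.914, 0.405, -0.006], [0.405, 0.914, 0.002], [0.006, -0.001, -1.0]]
force: [-12.3, 4.1, 5.4]
width: 0.0186
gripper_force: 88.8
```

Request:
servo_tool(delta_pos=[[-0.015, 0, 0], [0, 0, 0], [0, 0, 0], [0, 0, 0], [0, 0, 0]], delta_rot=[[0, 0, 0], [0, 0, 0], [0, 0, 0], [0, 0, 0], [0, 0, 0]])

```text
t: 20.68
tcp_pos: [0.5583, 0.1033, 0.1087]
ee_rot: [[-0.914, 0.405, -0.006], [0.405, 0.915, 0.002], [0.007, -0.001, -1.0]]
force: [-13.4, 5.1, 6.2]
width: 0.0185
gripper_force: 88.9
```

```bash
python3 g.py g3
```

```text
20.6833 [0.5583 0.1033 0.1087] [-13.4051   5.0802   6.2215] 0.018523578175686436
[211 194]
scene clip 0.55 [0.5973 0.0864 0.0844] tool [-0.0427  0.0003  0.0239]
462 [-0.0491  0.0036  0.0221] [-0.0762 -0.0299  0.0052] [-0.012   0.03    0.0349] ((-44.172725677490234, -0.08586311340332031), (64.18729400634766, 59.9025764465332), 0.29820117354393005)
[294 192]
```

View pics/scene_g3.png

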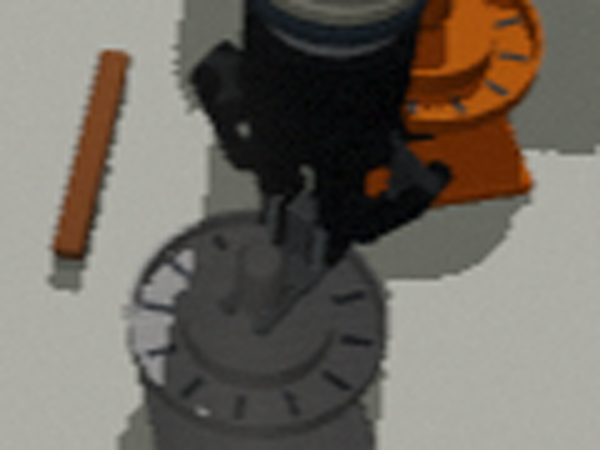

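The jaws embrace the post base (262,300) flat on the hub, and the push is about 14 N. I'll relieve the load, release and lift away.

Request:
servo_tool(delta_pos=[[0.04, 0, 0], [0.04, 0, 0], [0.04, 0, 0], [0.02, 0, 0], [0, 0, 0], [0, 0, 0]], delta_rot=[[0, 0, 0], [0, 0, 0], [0, 0, 0], [0, 0, 0], [0, 0, 0], [0, 0, 0]])

```text
t: 21.38
tcp_pos: [0.5566, 0.1038, 0.1083]
ee_rot: [[-0.914, 0.406, -0.001], [0.406, 0.914, 0.0], [0.001, -0.0, -1.0]]
force: [-5.1, 2.8, 0.3]
width: 0.0182
gripper_force: 88.3
```

Request:
servo_tool(delta_pos=[[0, 0, 0], [0, 0, 0], [0, 0, 0], [0, 0, 0], [0, 0, 0], [0, 0, 0]], delta_rot=[[0, 0, 0], [0, 0, 0], [0, 0, 0], [0, 0, 0], [0, 0, 0], [0, 0, 0]], fingers=0.45)

```text
t: 21.88
tcp_pos: [0.5573, 0.1035, 0.1088]
ee_rot: [[-0.914, 0.406, 0.001], [0.406, 0.914, -0.0], [-0.001, 0.0, -1.0]]
force: [1.5, -0.3, 0.6]
width: 0.0385
gripper_force: 0.0
```

Request:
servo_tool(delta_pos=[[0, 0, -0.1], [0, 0, -0.3], [0, 0, -0.5], [0, 0, -0.7], [0, 0, -0.7], [0, 0, -0.7], [0, 0, -0.7], [0, 0, 0]], delta_rot=[[0, 0, 0], [0, 0, 0], [0, 0, 0], [0, 0, 0], [0, 0, 0], [0, 0, 0], [0, 0, 0], [0, 0, 0]])

```text
t: 22.55
tcp_pos: [0.5586, 0.1039, 0.2263]
ee_rot: [[-0.914, 0.406, 0.009], [0.406, 0.914, 0.001], [-0.008, 0.005, -1.0]]
force: [0.7, -0.5, 0.8]
width: 0.0385
gripper_force: 0.0
```

Request:
servo_tool(delta_pos=[[0.3, -0.7, 0], [0.3, -0.7, 0], [0.3, -0.7, 0], [0.3, -0.7, 0], [0.3, -0.7, 0], [0.3, -0.7, 0], [0.3, -0.7, 0], [0.3, -0.7, 0], [0, 0, 0], [0, 0, 0]], delta_rot=[[0, 0, 0], [0, 0, 0], [0, 0, 0], [0, 0, 0], [0, 0, 0], [0, 0, 0], [0, 0, 0], [0, 0, 0], [0, 0, 0], [0, 0, 0]])

```text
t: 23.38
tcp_pos: [0.4229, -0.0211, 0.2201]
ee_rot: [[-0.913, 0.407, 0.002], [0.407, 0.913, -0.0], [-0.002, 0.001, -1.0]]
force: [0.5, 0.9, 0.1]
width: 0.0386
gripper_force: 0.0
```

Run:
```python
from h import *
np.set_printoptions(precision=4,suppress=True)
out=[]
for cam in('top','scene'):
    im,d=optics.read_camera(cam);P=cloud(cam,d);X=P[d>0]
    print(cam,[(round(r['conf'],2),w(cam,r['at'])) for r in finder.place_of(cam,'clip')[:2]])
    n=X[(np.hypot(X[:,0]-.592,X[:,1]-.088)<.07)&(X[:,2]>.07)]
    t=n[(n[:,2]>.117)&(np.hypot(n[:,0]-.592,n[:,1]-.088)>.025)];p=n[(n[:,2]>.12)&(np.hypot(n[:,0]-.592,n[:,1]-.088)<.016)]
    tc=cv2.minAreaRect(t[:,:2].astype(np.float32)*1000);pc=cv2.minEnclosingCircle(p[:,:2].astype(np.float32)*1000);print(tc,pc,'dist',np.hypot(*(np.array(tc[0])-pc[0])))
    q=n[(n[:,2]<.09)];print('hub/dish z',np.percentile(q[:,2],[50,90]))
    u=(216,180) if cam=='top' else (285,205)
    out.append(cv2.resize(im[u[1]-40:u[1]+40,u[0]-40:u[0]+40],None,fx=5,fy=5,interpolation=cv2.INTER_CUBIC))
cv2.imwrite('pics/end.png',np.hstack(out)[...,::-1])
s=readout.read_state();print(s['t'],s['tcp_pos'],s['force'])
```

```text
top [(0.54, array([0.5933, 0.0856, 0.0868]))]
((554.2839965820312, 104.2470703125), (19.543991088867188, 13.186277389526367), 62.532188415527344) ((591.5726318359375, 87.26274871826172), 11.633075714111328) dist 40.97449815574767
hub/dish z [0.0812 0.0872]
scene [(0.63, array([0.5935, 0.0903, 0.0874]))]
((556.7237548828125, 106.14112091064453), (18.855831146240234, 13.793689727783203), 61.5179328918457) ((594.1134033203125, 88.4798583984375), 11.796427726745605) dist 41.35100970719984
hub/dish z [0.0787 0.0868]
23.5833 [ 0.4235 -0.0202  0.2195] [-0.2242  0.7198 -0.4959]
```

View pics/end.png

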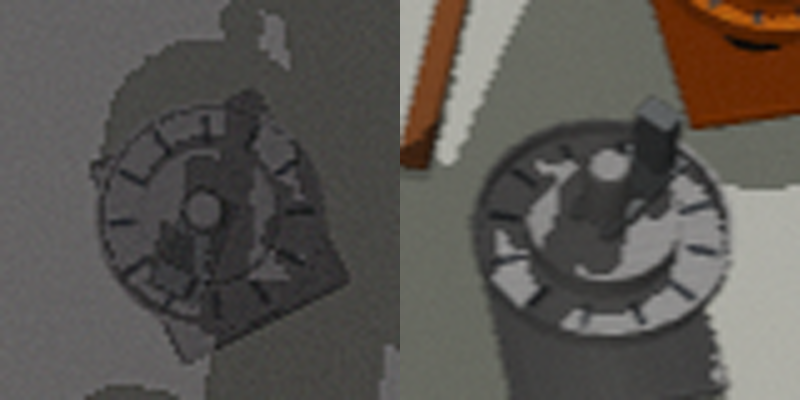

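The end picture shows the clip flat round the post, with the tab at (660,135). The tab measures 41 mm from the post axis in both views, so the clip is home.

```bash
python3 -c "
from station import order
print(order.sign_off())"
```

```text
the job is handed in; nothing more can be done
None
```

The dish is down on its stop and the clip is snapped into the groove; I pressed it home with about 14 N, let go and handed the job in at about 24 s of the 72 s allowed, with no verdict shown.

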